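# Set the can opener's hold-down and switch it on

### The arm

A 6-joint arm with a two-finger parallel gripper is mounted at the origin on the work surface. World frame = base frame: x ahead of the robot, y to its left, z up, the work surface at z = 0. Lengths are in m, angles in degrees, forces in N, time in s.
With the tool pointing down it reaches from about 0.4 to 0.825 m from the base axis. Payload 7 kg.
Tool frame: the origin (TCP) lies between the finger pads; the fingertips stand 22 mm ahead of it and the grasp point (between the pads) lies 3 mm ahead of it; z points along the fingers, y is the line along which they close (so a half turn about z gives the same grasp; the last joint's range is limited). The gripper opens to 88 mm and grips with 3 to 60 N. Pads are 19 mm wide; open, the fingers measure 130 mm over their backs; the gripper's body (78 mm by 193 mm) begins 47 mm behind the grasp point.
Start: joints at [-47.894, 20.546, 0.682, 0, -70.136, -16.507], TCP at [0.292, -0.609, 0.249] pointing down, gripper open.
Joint ranges: [-176.03, 176.03], [-82.01, 121.73], [-58.28, 71.71], [-173.87, 95.51], [-174.79, -0.11], [-173.66, 173.66]. Speed limits (degrees/s): [136.94, 136.94, 172.46, 180, 180, 180].

### API

Orientations are given as [roll, pitch, yaw] about the fixed x, y, z axes, in that order (R = Rz(yaw) Ry(pitch) Rx(roll)).
In Python, from plant import ctrl gives the robot as it stands.
- The arm moves only by the tool apply_moves, never from a script. Its argument "targets" is a list of rows, each an object with "travel": the shift along the tool's x, y, z in mm, a list of three; "roll": the turn about the tool's z in degrees; "jaw": the finger opening in mm, from 0 to 87.6. In form: [{"travel": [tx, ty, tz], "roll": roll, "jaw": jaw}, ...]. A call has 1 to 10 rows; each row shifts and turns the commanded pose from where the row before left it, along the tool's axes as they then stand; what a row does not reach is not made up. A row lasts 1/10 s, in which the tool goes at most 50 mm and 8.59 degrees, less where a joint would pass 70% of its speed; a pose out of reach is approached as far as the arm can. A call with a gripper value outside its range is refused whole. The fingers move at their own pace and stop on an object; the grip force is fixed at half the most. Time passes only in rows, so rows that do not move let the fingers close. It gives the time, the measured TCP pose, the force, the opening and the grip force at its end, in the units of the state.
- ctrl.get_obs(): the state, without advancing time (a new reading comes with each control period).
- ctrl.snapshot(name): name is "scene" or "side" or "wrist"; returns the picture (400x640x3 uint8, red, green, blue); there is no depth.
- ctrl.calibration(name): a dict with "K" (3x3 intrinsics, pixels), "extrinsics" (4x4, takes a point from camera to world coordinates); the wrist camera has in their place "hand_eye" (4x4, takes a point from camera to tool coordinates, whose origin is the TCP and whose axes are the flange's). Camera axes: x right, y down, z forward; pixel columns grow to the right and rows downward; lengths in m; the calibration is good to about 2 mm. A picture is of the moment at which its call begins: read the wrist's pose just before it. calibration takes no time and is no camera call.
- ctrl.close_job(): hands the job in; it is judged then, once.
The state is a dict: "clock": time; "joint_pos": joint angles; "qvel": joint speeds; "tau": joint torques, N m; "tool_pos": TCP position; "orientation": TCP orientation; "force": force on the tool from outside, world axes, zero at the start; "moment": the same for the moment, N m; "opening": finger opening in m; "gripper_force": force on a finger pad.
Only numpy, scipy, OpenCV 4.12 (cv2) and the standard library are available. Lean on these libraries where they do the work, as an engineer would, in place of code of your own. Each camera call takes 0.05 s, during which the arm holds its last target. There are 200 camera calls.

### The job

Get the can opener going: push the knob on top of its rod down until the hold-down plate rests on the lid of the can below, without crushing the can, then swing the clamp lever all the way over to its stop to lock the rod. Last of all, flip the long bat switch on the grey switch box over to its other side to start the motor. Leave the short bat switch as it is, and do not shift the cans, the squeeze bottle, the pepper mill or the utensil pot.

Things in the scene. Friction and masses are not known exactly. Their poses are not given: they have to be found in the camera images.
- opener: fixed bench can opener of aluminium and grey paint; origin on the table on the rod's axis, z up. Its column (45 x 90 mm) stands at x = -98 mm with a 90 mm wide motor (centre 115 mm up) behind it to x = -200 mm; a bracket 60 mm wide, top 197 mm up, runs from the column over to x = +30 mm and carries the vertical rod at x = y = 0, and the clamp lever on an ear at y = +50 mm. The can stands on the table under the rod between two 18 mm high skids at y = +-66 mm
- knob_top (a point): centre of the flat top of the round black knob (42 mm across, 20 mm high) on the upper end of the hold-down rod; 303 mm above the table with the rod fully up, moves down with the rod
- plate_face (a point): centre of the underside of the round steel hold-down plate (56 mm across, 10 mm thick) at the rod's lower end, 143 mm below knob_top
- holddown (a joint): how far the rod is pushed down, m: 0 fully up (plate 160 mm above the table), at most 0.078; starts between 0 and 0.02. Friction holds it wherever it is left; it takes about 4 N of push to move it down. The plate should end within 3 mm of the lid, and more than 60 N on the can crushes it
- clamp_pivot (a point): on the vertical axis of the clamp lever, at mid height of its upright grip (234 mm above the table)
- clamp_grip (a point): centre of the clamp lever's upright black round grip: 20 mm thick, 62 mm high (from 203 to 265 mm above the table), 85 mm from clamp_pivot, at the end of a thin level arm; moves with the lever
- clamp (a joint): angle of the clamp lever, rad: 0 open, 1.5 locked at its stop (locked counts from 1.35), growing counter-clockwise seen from above; starts between 0 and 0.4. The arm points 0.3 rad from the opener's x axis (towards its y) at joint 0. Stays where it is left; about 2 N at the grip moves it
- switchbox: fixed grey switch box, 140 (x) x 130 (y) x 65 (z) mm, origin under its centre, z up. Two steel bat switches stand on its top at x = 0: the long bat at y = +30 mm, the short one at y = -30 mm; both tip along the box's x axis. The box stands left or right of the opener, changing places with the utensil pot
- long_pivot (a point): pivot of the long bat, 66 mm above the table, at the top of the box; x axis = the direction in which the bat is to be thrown
- long_bat_tip (a point): end of the long steel bat, 65 mm from its pivot; the bat is 15 mm thick in its outer half and 10 mm in its lower part
- long_bat (a joint): angle of the long bat, rad: 0 off (leans 0.45 rad from upright to the box's -x), 0.9 on (leans 0.45 rad to +x; on counts from 0.7). A spring snaps it to either end from the middle, 0.45; about 2.5 N at the tip moves it off its end
- short_bat_tip (a point): end of the short steel bat, 30 mm from its pivot, 11 mm thick; it must stay off, leaning to the box's -x
- short_bat (a joint): angle of the short bat, rad, 0 off to 0.9 on, same sense as the long bat; stays at 0
- can_low_lid (a point): closed food can, steel with a paper label, 82 mm across and 85 mm high; this point is the centre of its lid. One of the two cans stands under the hold-down plate (which one varies), the other just beyond the opener is a bystander.
- can_tall_lid (a point): closed food can, steel with a paper label, 81 mm across and 128 mm high; this point is the centre of its lid. One of the two cans stands under the hold-down plate (which one varies), the other just beyond the opener is a bystander.
- bottle_mid (a point): centre of a standing yellow squeeze bottle, 54 mm across, 190 mm high to the nozzle; it and the pepper mill stand close to the switch box, one before its +x face (120 to 140 mm from the box's centre) and one before its -x face (135 to 150 mm), either way round. Bystanders and cans may not be moved by more than 20 mm
- mill_mid (a point): centre of a standing dark wooden pepper mill, 54 mm across at the foot, 44 mm at the head, 165 mm high; a bystander by the switch box
- crock_mid (a point): centre (70 mm up) of a standing steel utensil pot, 100 mm across, 140 mm high, three handles rising to 195 mm; a bystander
Not all that is in view belongs to the job. What is shaped like the switchbox but green or turquoise is not meant. What is shaped like the part that bears can_tall_lid but blue or pink is not meant.

How it is judged:
By the outcome, as a careful person would: the job done as asked, in the order asked, and still so for the second after the job is handed in, with the robot touching nothing.
It also fails if it takes over 54 s, if anything falls off the work surface, if the arm or the gripper's body presses on something with over 40 N, if the wrist force passes 120 N, or if a joint passes its speed limit or range.

## Working session

There is one attempt and no reset: what is moved stays moved. The work goes in short steps, Python scripts to look and compute and a tool call to move; the robot and the scene stay as the last step left them, time stands still between calls to the robot, and variables do not carry over. Pictures are saved under pics/ and viewed, at most 10 in all, crops included, and the job is handed in when it is done.

Besides the shell and the picture viewer there is one more tool, called after ">>>" as name(argument=value, ...), one argument or row to a line, values as JSON. apply_moves: Moves the arm, as the interface text tells. Its arguments: {"type":"object","properties":{"targets":{"type":"array","items":{"type":"object","properties":{"travel":{"type":"array","items":{"type":"number"}},"roll":{"type":"number"},"jaw":{"type":"number"}}}}},"required":["targets"]}

```bash
mkdir -p pics; python3 - <<'E'
from plant import ctrl
import cv2
for n in("scene","side"):
    im=ctrl.snapshot(n); cv2.imwrite(f"pics/{n}0.png",im[:,:,::-1])
    c=ctrl.calibration(n); print(n,c["K"],c["extrinsics"])
print(ctrl.calibration("wrist"))
o=ctrl.get_obs();print(o)
E
```

```text
scene [[393.1139651    0.         316.06558501]
 [  0.         393.1139651  209.01932384]
 [  0.           0.           1.        ]] [[-0.55648152  0.69608283 -0.45364855  1.02663159]
 [ 0.83085505  0.46809194 -0.30094821  0.40473454]
 [ 0.00286435 -0.54438831 -0.83882845  1.17998425]
 [ 0.          0.          0.          1.        ]]
side [[509.88876494   0.         326.91641549]
 [  0.         509.88876494 201.77844819]
 [  0.           0.           1.        ]] [[-0.78909911 -0.46027363  0.406781   -0.16932406]
 [-0.61425839  0.5945462  -0.51884626  0.88556481]
 [-0.00303885 -0.65928977 -0.75188282  1.42284107]
 [ 0.          0.          0.          1.        ]]
{'K': array([[299.92374768,   0.        , 323.06325056],
       [  0.        , 299.92374768, 198.500753  ],
       [  0.        ,   0.        ,   1.        ]]), 'hand_eye': array([[ 3.77944558e-04, -9.67228938e-01, -2.53905568e-01,
         6.78200443e-02],
       [ 9.99999921e-01,  3.34493389e-04,  2.14303463e-04,
        -4.96190706e-04],
       [-1.22350777e-04, -2.53905629e-01,  9.67228989e-01,
        -1.37660875e-01],
       [ 0.00000000e+00,  0.00000000e+00,  0.00000000e+00,
         1.00000000e+00]])}
{'clock': 0.1, 'joint_pos': array([-4.78922915e+01,  2.05885525e+01,  6.39530336e-01, -1.80028255e-02,
       -7.01359263e+01, -1.65072654e+01]), 'qvel': array([-0.0455772 , -0.02230163,  0.08500438,  0.02599185, -0.0393951 ,
        0.06844812]), 'tau': array([-1.03068956e-03, -5.84162271e+01,  2.93751866e+01,  7.01559573e+00,
        1.01776875e-02, -6.05067135e-05]), 'tool_pos': array([ 0.29147378, -0.60838017,  0.24770558]), 'orientation': array([ 1.79913744e+02, -7.91214069e-03, -1.54405681e+02]), 'force': array([-0.17328235,  0.29100188,  0.38022912]), 'moment': array([0.02261242, 0.01854516, 0.02213307]), 'gripper_force': 0.0, 'opening': 0.08760781277314622}
```

View pics/scene0.png

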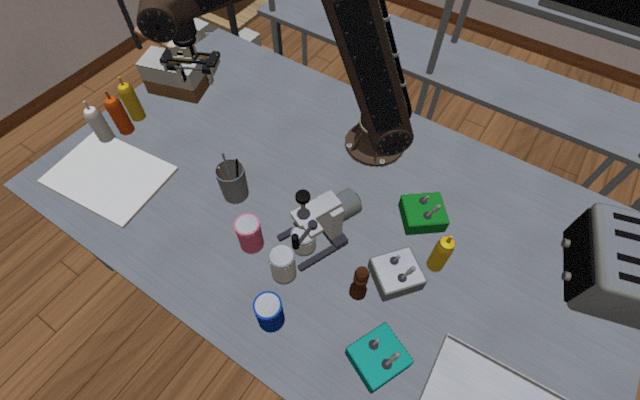

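View pics/side0.png

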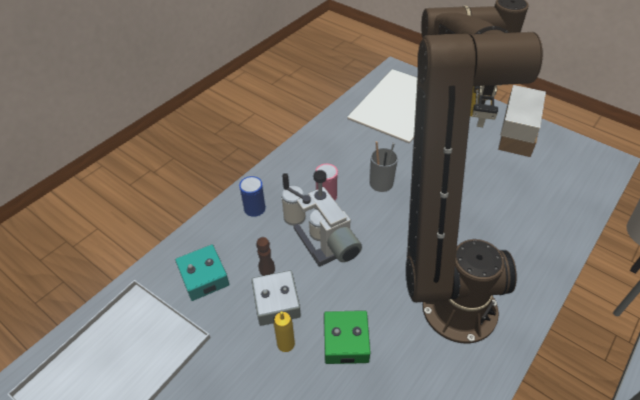

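Scene view: the opener's knob is at (303,197) and the clamp grip at (295,241). The candidates for the box are grey (397,272), green (424,212) and turquoise (379,355), so I choose the grey one. White can (283,263) stands beyond the opener; pink (249,233) and blue (269,311) are decoys. Mill is at (360,283), bottle at (441,253), pot at (232,181). Next come close crops of both views.

```bash
python3 - <<'E'
import cv2
def crop(n,x,y,w,h,s,out):
    im=cv2.imread(f"pics/{n}0.png")[y:y+h,x:x+w]
    im=cv2.resize(im,None,fx=s,fy=s,interpolation=cv2.INTER_CUBIC)
    for i in range(0,w,20):
        cv2.line(im,(i*s,0),(i*s,6),(0,0,255),1);cv2.putText(im,str(x+i),(i*s,16),0,.35,(0,0,255),1)
    for i in range(0,h,20):
        cv2.line(im,(0,i*s),(6,i*s),(0,0,255),1);cv2.putText(im,str(y+i),(8,i*s+4),0,.35,(0,0,255),1)
    cv2.imwrite(out,im)
crop("scene",265,180,200,130,4,"pics/c1.png")
crop("side",220,160,150,195-0,3,"pics/c2.png") if 0 else crop("side",220,165,160,150,4,"pics/c2.png")
E
```

```text
(no output)
```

View pics/c1.png

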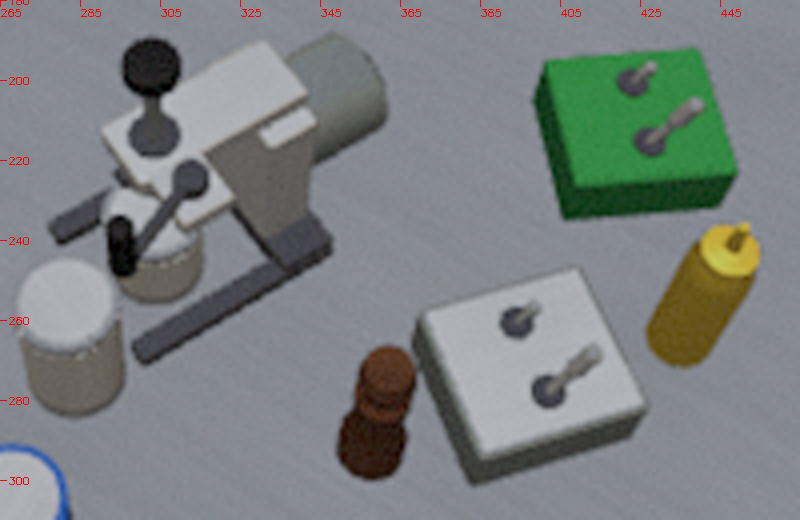

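View pics/c2.png

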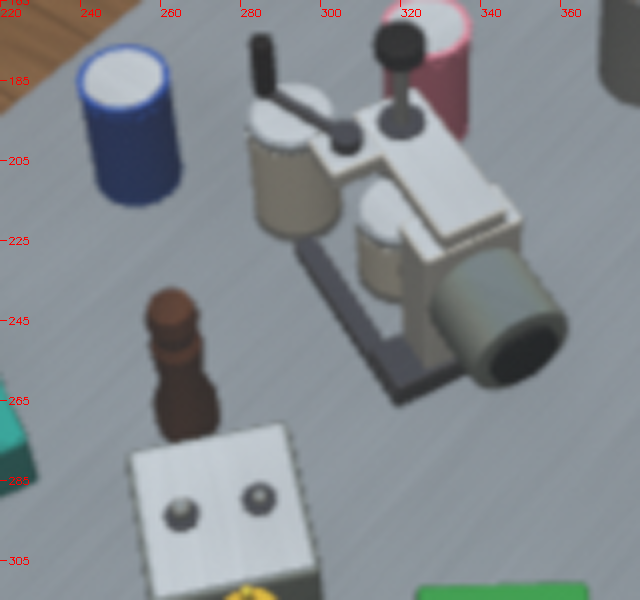

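Both crops agree. The low can (lid at about z 0.085) is under the plate, and the tall white can is the bystander. The long bat, pivot (402,278) and tip (413,268) in scene, leans towards the bottle, so the throw is towards the mill. Now to compute positions.

```bash
cat > h.py <<'E'
import numpy as np
from plant import ctrl
def ray(n,uv,T=None):
    c=ctrl.calibration(n); E=c["extrinsics"] if T is None else T@c["hand_eye"]
    d=E[:3,:3]@np.linalg.solve(c["K"],[uv[0],uv[1],1.]); return E[:3,3],d
def onz(n,uv,z,T=None):
    o,d=ray(n,uv,T); return o+d*(z-o[2])/d[2]
def tri(*rs):
    A=sum(np.eye(3)-np.outer(d,d)/(d@d) for o,d in rs); b=sum((np.eye(3)-np.outer(d,d)/(d@d))@o for o,d in rs)
    return np.linalg.solve(A,b)
def proj(n,p,T=None):
    c=ctrl.calibration(n); E=c["extrinsics"] if T is None else T@c["hand_eye"]
    q=c["K"]@(np.linalg.inv(E)@np.r_[p,1])[:3]; return q[:2]/q[2]
E
python3 - <<'E'
from h import *
np.set_printoptions(precision=4,suppress=True)
S=lambda u,v:(265+u/4,180+v/4); D=lambda u,v:(220+u/4,165+v/4)
for nm,a,b in [("knob",(152,66),(400,46)),("washer",(154,135),(402,120)),("hub",(190,180),(346,137)),("grip",(122,245),(263,67)),("lp",(549,391),(181,515)),("sp",(517,322),(259,498)),("c1",(418,318),(283,424)),("c2",(482,458),(131,455)),("tallid",(65,303),(290,115)),("mill head",(388,362),(172,305))]:
    print(nm,tri(ray("scene",S(*a)),ray("side",D(*b))))
for u in [(418,318),(578,268),(646,405),(482,458)]: print("corner",onz("scene",S(*u),.065))
print("lp",onz("scene",S(549,391),.066),"sp",onz("scene",S(517,322),.066))
t=onz("scene",S(592,353),.066+.065*np.cos(.45));print("tip",t, onz("scene",S(538,307),.066+.03*.9))
print("bottle foot",onz("scene",S(680,345),.02), "nozzle",onz("scene",S(738,235),.185),"mill",onz("scene",S(388,362),.155),onz("scene",S(372,455),.02))
print("crock",onz("scene",(232,165),.14))
E
```

```text
knob [0.528  0.0303 0.284 ]
washer [0.5288 0.0294 0.196 ]
hub [0.5492 0.0755 0.2024]
grip [0.6325 0.0767 0.2318]
lp [0.4844 0.3601 0.0656]
sp [0.4469 0.3128 0.0663]
c1 [0.4815 0.2453 0.0555]
c2 [0.5562 0.342  0.0578]
tallid [0.6504 0.0317 0.1225]
mill head [0.5726 0.2603 0.1561]
corner [0.4867 0.2477 0.065 ]
corner [0.3774 0.3318 0.065 ]
corner [0.4536 0.4267 0.065 ]
corner [0.5598 0.3436 0.065 ]
lp [0.4848 0.3606 0.066 ] sp [0.4471 0.3136 0.066 ]
tip [0.4692 0.3754 0.1245] [0.441  0.3233 0.093 ]
bottle foot [0.3681 0.4282 0.02  ] nozzle [0.3589 0.4234 0.185 ] mill [0.5719 0.2597 0.155 ] [0.5861 0.2695 0.02  ]
crock [ 0.4754 -0.3047  0.14  ]
```

Points check: knob axis (0.528, 0.030), hub (0.549, 0.0755), grip (0.6325, 0.077) at radius 83 mm, and bats 60 mm apart at z 0.066. The box yaw is about -38.6°. I'll raise the arm and go over the knob with the jaw closed.

>>> apply_moves(
  targets=[
    {"travel": [0,0,-35],"roll": 0,"jaw": 0},
    {"travel": [0,0,-35],"roll": 0,"jaw": 0},
    {"travel": [0,0,-35],"roll": 0,"jaw": 0},
    {"travel": [-30.5,29.6,0],"roll": 0,"jaw": 0},
    {"travel": [-30.5,29.6,0],"roll": 0,"jaw": 0},
    {"travel": [-30.5,29.6,0],"roll": 0,"jaw": 0},
    {"travel": [-30.5,29.6,0],"roll": 0,"jaw": 0},
    {"travel": [-30.5,29.6,0],"roll": 0,"jaw": 0},
    {"travel": [-30.5,29.6,0],"roll": 0,"jaw": 0},
    {"travel": [-30.5,29.6,0],"roll": 0,"jaw": 0},
  ],
)

```text
clock: 1.1
tool_pos: [0.3947, -0.3279, 0.3533]
orientation: [180.0, -0.0, -154.4]
force: [1.1, -0.0, 0.2]
opening: 0.013
gripper_force: 0.0
```

>>> apply_moves(
  targets=[
    {"travel": [-30.5,29.6,0],"roll": 0,"jaw": 0},
    {"travel": [-30.5,29.6,0],"roll": 0,"jaw": 0},
    {"travel": [-30.5,29.6,0],"roll": 0,"jaw": 0},
    {"travel": [-30.5,29.6,0],"roll": 0,"jaw": 0},
    {"travel": [-30.5,29.6,0],"roll": 0,"jaw": 0},
    {"travel": [-30.5,29.6,0],"roll": 0,"jaw": 0},
    {"travel": [0,0,0],"roll": 8.5,"jaw": 0},
    {"travel": [0,0,0],"roll": 8.5,"jaw": 0},
    {"travel": [0,0,0],"roll": 8.5,"jaw": 0},
    {"travel": [0,0,0],"roll": 0,"jaw": 0},
  ],
)

```text
clock: 2.1
tool_pos: [0.4828, -0.0902, 0.3532]
orientation: [180.0, -0.0, 180.0]
force: [0.7, -0.2, 0.7]
opening: 0.0004
gripper_force: 0.0
```

>>> apply_moves(
  targets=[
    {"travel": [-7.6,20,0],"roll": 0,"jaw": 0},
    {"travel": [-7.6,20,0],"roll": 0,"jaw": 0},
    {"travel": [-7.6,20,0],"roll": 0,"jaw": 0},
    {"travel": [-7.6,20,0],"roll": 0,"jaw": 0},
    {"travel": [-7.6,20,0],"roll": 0,"jaw": 0},
    {"travel": [-7.6,20,0],"roll": 0,"jaw": 0},
    {"travel": [0,0,0],"roll": 0,"jaw": 0},
  ],
)

```text
clock: 2.8
tool_pos: [0.5289, 0.0313, 0.3529]
orientation: [-180.0, -0.1, -179.6]
force: [-1.4, 0.0, 0.3]
opening: 0.0004
gripper_force: 0.0
```

```bash
python3 - <<'E'
from h import *
import cv2
o=ctrl.get_obs();print(o["tool_pos"],o["orientation"],o["joint_pos"])
cv2.imwrite("pics/w1.png",ctrl.snapshot("wrist")[:,:,::-1])
from scipy.spatial.transform import Rotation as R
T=np.eye(4);T[:3,:3]=R.from_euler("xyz",o["orientation"],degrees=True).as_matrix();T[:3,3]=o["tool_pos"];np.save("T1.npy",T)
for p in [(.5284,.030,.294),(.6325,.0767,.265),(.5492,.0755,.2)]: print(proj("wrist",p,T))
E
```

```text
[0.52886849 0.03127702 0.35287685] [-1.79995615e+02 -5.42033199e-02 -1.79556095e+02] [ 2.45962224e+01  3.76218331e+00 -7.44764138e+00 -1.85268651e-02
 -7.88414286e+01 -1.14148722e+02]
[321.68246658 220.38227128]
[374.52073381 323.28214889]
[366.89333629 210.18264263]
```

View pics/w1.png

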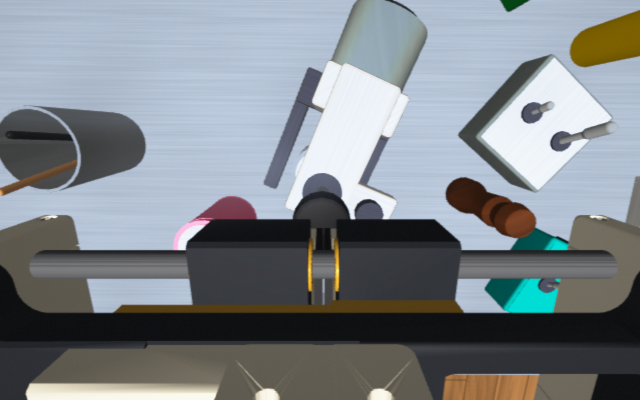

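The wrist view confirms it: the knob (321,210) is right under the closed fingers, and the hub (368,210) is where predicted. Pressing down.

>>> apply_moves(
  targets=[
    {"travel": [0,0,12],"roll": 0,"jaw": 0},
    {"travel": [0,0,12],"roll": 0,"jaw": 0},
    {"travel": [0,0,8],"roll": 0,"jaw": 0},
    {"travel": [0,0,8],"roll": 0,"jaw": 0},
    {"travel": [0,0,8],"roll": 0,"jaw": 0},
    {"travel": [0,0,8],"roll": 0,"jaw": 0},
    {"travel": [0,0,8],"roll": 0,"jaw": 0},
    {"travel": [0,0,8],"roll": 0,"jaw": 0},
    {"travel": [0,0,8],"roll": 0,"jaw": 0},
  ],
)

```text
clock: 3.75
tool_pos: [0.5284, 0.0294, 0.273]
orientation: [-180.0, 0.0, -179.9]
force: [-2.4, -3.0, 4.4]
opening: 0.0003
gripper_force: 2.4
```

>>> apply_moves(
  targets=[
    {"travel": [0,0,5],"roll": 0,"jaw": 0},
    {"travel": [0,0,5],"roll": 0,"jaw": 0},
    {"travel": [0,0,4],"roll": 0,"jaw": 0},
    {"travel": [0,0,0],"roll": 0,"jaw": 0},
  ],
)

```text
clock: 4.15
tool_pos: [0.5285, 0.0301, 0.2588]
orientation: [180.0, -0.0, -179.9]
force: [-0.6, 0.6, 0.8]
opening: 0.0002
gripper_force: 0.0
```

>>> apply_moves(
  targets=[
    {"travel": [0,0,2],"roll": 0,"jaw": 0},
    {"travel": [0,0,2],"roll": 0,"jaw": 0},
    {"travel": [0,0,2],"roll": 0,"jaw": 0},
  ],
)

```text
clock: 4.45
tool_pos: [0.5286, 0.0302, 0.2537]
orientation: [180.0, 0.1, -179.9]
force: [-1.5, 2.4, 3.9]
opening: 0.0004
gripper_force: 2.1
```

>>> apply_moves(
  targets=[
    {"travel": [0,0,1],"roll": 0,"jaw": 0},
  ],
)

```text
clock: 4.55
tool_pos: [0.5286, 0.0302, 0.2526]
orientation: [180.0, 0.0, -179.9]
force: [-1.4, 2.2, 4.1]
opening: 0.0004
gripper_force: 2.1
```

>>> apply_moves(
  targets=[
    {"travel": [0,0,1],"roll": 0,"jaw": 0},
  ],
)

```text
clock: 4.65
tool_pos: [0.5286, 0.0302, 0.2516]
orientation: [180.0, 0.0, -179.9]
force: [-2.0, 2.7, 4.5]
opening: 0.001
gripper_force: 2.1
```

>>> apply_moves(
  targets=[
    {"travel": [0,0,0.7],"roll": 0,"jaw": 0},
  ],
)

```text
clock: 4.75
tool_pos: [0.5286, 0.0302, 0.2509]
orientation: [180.0, 0.0, -179.9]
force: [-1.1, 3.0, 4.0]
opening: 0.0005
gripper_force: 2.1
```

>>> apply_moves(
  targets=[
    {"travel": [0,0,0.5],"roll": 0,"jaw": 0},
  ],
)

```text
clock: 4.85
tool_pos: [0.5286, 0.03, 0.2504]
orientation: [180.0, 0.0, -179.9]
force: [-0.4, 4.0, 4.3]
opening: 0.0007
gripper_force: 2.0
```

>>> apply_moves(
  targets=[
    {"travel": [0,0,0.5],"roll": 0,"jaw": 0},
  ],
)

```text
clock: 4.95
tool_pos: [0.5286, 0.03, 0.2503]
orientation: [180.0, 0.0, -179.9]
force: [-2.5, 3.7, 9.7]
opening: 0.0002
gripper_force: 4.7
```

>>> apply_moves(
  targets=[
    {"travel": [0,0,0.5],"roll": 0,"jaw": 0},
  ],
)

```text
clock: 5.05
tool_pos: [0.5287, 0.03, 0.2503]
orientation: [180.0, 0.1, -179.9]
force: [-4.0, 4.0, 13.0]
opening: 0.0005
gripper_force: 6.4
```

Contact with the lid came at exactly the expected height (z 0.250, 13 N). I'll rise and go over the clamp grip with the jaw open to 45.

>>> apply_moves(
  targets=[
    {"travel": [0,0,-30],"roll": 0,"jaw": 0},
    {"travel": [0,0,-30],"roll": 0,"jaw": 45},
    {"travel": [-21,9.2,0],"roll": 0,"jaw": 45},
    {"travel": [-21,9.2,0],"roll": 0,"jaw": 45},
    {"travel": [-21,9.2,0],"roll": 0,"jaw": 45},
    {"travel": [-21,9.2,0],"roll": 0,"jaw": 45},
    {"travel": [-20.5,9.2,0],"roll": 0,"jaw": 45},
    {"travel": [0,0,0],"roll": 0,"jaw": 45},
    {"travel": [0,0,0],"roll": 0,"jaw": 45},
  ],
)

```text
clock: 5.95
tool_pos: [0.6324, 0.0755, 0.3079]
orientation: [-179.9, -0.1, -179.9]
force: [-0.1, 0.3, -0.0]
opening: 0.0448
gripper_force: 0.0
```

```bash
python3 - <<'E'
from h import *
import cv2
o=ctrl.get_obs();print(o["tool_pos"],o["orientation"],o["joint_pos"],o["opening"])
a=ctrl.snapshot("scene")[180:280,250:390];b=ctrl.snapshot("side")[150:250,240:380]
cv2.imwrite("pics/d1.png",cv2.resize(np.vstack([a,b])[:,:,::-1],None,fx=3,fy=3,interpolation=cv2.INTER_CUBIC))
E
```

```text
[0.63240328 0.07546981 0.30794425] [-1.79933327e+02 -1.43667796e-01 -1.79921932e+02] [ 2.43331475e+01  1.53435944e+01  9.83632712e-01  1.82432457e-03
 -7.57984130e+01 -1.14255446e+02] 0.044813235246961645
```

View pics/d1.png

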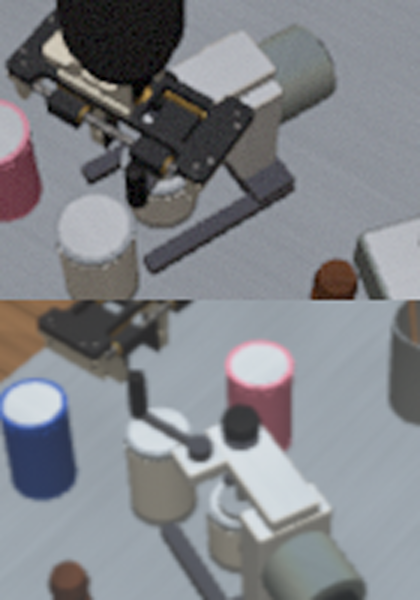

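The rod is down with the plate on the can, and the fingers straddle the grip from above. Descending.

>>> apply_moves(
  targets=[
    {"travel": [0,0,13],"roll": 0,"jaw": 45},
    {"travel": [0,0,13],"roll": 0,"jaw": 45},
    {"travel": [0,0,13],"roll": 0,"jaw": 45},
    {"travel": [0,0,13],"roll": 0,"jaw": 45},
    {"travel": [0,0,11],"roll": 0,"jaw": 36},
    {"travel": [0,0,0],"roll": 0,"jaw": 36},
  ],
)

```text
clock: 6.65
tool_pos: [0.6318, 0.0757, 0.244]
orientation: [-179.9, -0.2, -179.9]
force: [-0.4, 0.7, -0.2]
opening: 0.0373
gripper_force: 0.0
```

```bash
python3 - <<'E'
from h import *
o=ctrl.get_obs();p=o["tool_pos"][:2];yaw=np.radians(-179.9)
H=np.array([.5492,.0755]); r=.0835
print(o["tool_pos"],o["force"],o["opening"])
# arc: n steps of 6deg CCW, roll -6 each; target tcp angle up to 84
a=0.;cur=p
for k in range(1,16):
    a=np.radians(6*k); t=H+r*np.array([np.cos(a),np.sin(a)]); d=t-cur
    x=np.array([np.cos(yaw),np.sin(yaw)]);y=np.array([np.sin(yaw),-np.cos(yaw)])
    print(6*k,t,1e3*d@x,1e3*d@y); cur=t; yaw+=np.radians(6)
E
```

```text
[0.63179961 0.07566282 0.24397082] [-0.35090909  0.71224104 -0.24294473] 0.03734608370416512
6 [0.63224258 0.08422813] -0.4579170522241636 8.564521628743234
12 [0.63087532 0.09286063] 0.4421875929754037 8.728911740287607
18 [0.62861322 0.10130292] 0.44218759297547366 8.728911740287616
24 [0.62548105 0.10946251] 0.44218759297549237 8.728911740287625
30 [0.62151312 0.11725   ] 0.44218759297547583 8.728911740287614
36 [0.61675292 0.12458007] 0.44218759297545707 8.728911740287622
42 [0.61125259 0.13137241] 0.4421875929754798 8.72891174028763
48 [0.60507241 0.13755259] 0.4421875929755087 8.728911740287636
54 [0.59828007 0.14305292] 0.4421875929754014 8.72891174028757
60 [0.59095    0.14781312] 0.44218759297546234 8.728911740287598
66 [0.58316251 0.15178105] 0.4421875929754804 8.728911740287652
72 [0.57500292 0.15491322] 0.44218759297549887 8.72891174028768
78 [0.56656063 0.15717532] 0.4421875929754447 8.72891174028755
84 [0.55792813 0.15854258] 0.4421875929754635 8.728911740287655
90 [0.5492 0.159 ] 0.44218759297546745 8.728911740287613
```

>>> apply_moves(
  targets=[
    {"travel": [0,8.6,0],"roll": -6,"jaw": 36},
    {"travel": [0.4,8.7,0],"roll": -6,"jaw": 36},
    {"travel": [0.4,8.7,0],"roll": -6,"jaw": 36},
    {"travel": [0.4,8.7,0],"roll": -6,"jaw": 36},
    {"travel": [0.4,8.7,0],"roll": -6,"jaw": 36},
    {"travel": [0.4,8.7,0],"roll": -6,"jaw": 36},
    {"travel": [0.4,8.7,0],"roll": -6,"jaw": 36},
    {"travel": [0.4,8.7,0],"roll": -6,"jaw": 36},
    {"travel": [0.4,8.7,0],"roll": -6,"jaw": 36},
    {"travel": [0.4,8.7,0],"roll": -6,"jaw": 36},
  ],
)

```text
clock: 7.65
tool_pos: [0.592, 0.148, 0.2465]
orientation: [-180.0, -0.0, -119.7]
force: [1.6, -2.2, -0.9]
opening: 0.0361
gripper_force: 1.0
```

>>> apply_moves(
  targets=[
    {"travel": [0.4,8.7,0],"roll": -6,"jaw": 36},
    {"travel": [0.4,8.7,0],"roll": -6,"jaw": 36},
    {"travel": [0.2,4.4,0],"roll": -3,"jaw": 36},
  ],
)

```text
clock: 7.95
tool_pos: [0.5718, 0.1566, 0.2468]
orientation: [-179.9, 0.0, -104.7]
force: [1.7, -1.1, -1.0]
opening: 0.0361
gripper_force: 1.0
```

Pushing with ~2 N. Continuing in small steps until the stop shows in the force.

>>> apply_moves(
  targets=[
    {"travel": [0.1,2.9,0],"roll": -2,"jaw": 36},
    {"travel": [0.1,2.9,0],"roll": -2,"jaw": 36},
  ],
)

```text
clock: 8.15
tool_pos: [0.5665, 0.1577, 0.2469]
orientation: [-179.9, 0.0, -100.8]
force: [2.3, -1.2, -1.7]
opening: 0.0357
gripper_force: 1.0
```

>>> apply_moves(
  targets=[
    {"travel": [0.1,2.9,0],"roll": -2,"jaw": 36},
  ],
)

```text
clock: 8.25
tool_pos: [0.5638, 0.1582, 0.2469]
orientation: [-179.9, 0.0, -98.8]
force: [2.2, -0.5, -0.9]
opening: 0.0359
gripper_force: 1.0
```

>>> apply_moves(
  targets=[
    {"travel": [0.1,1.5,0],"roll": -1,"jaw": 36},
  ],
)

```text
clock: 8.35
tool_pos: [0.5622, 0.1585, 0.2469]
orientation: [-179.9, 0.0, -97.8]
force: [1.9, 1.2, -0.5]
opening: 0.0357
gripper_force: 1.0
```

>>> apply_moves(
  targets=[
    {"travel": [0,1.5,0],"roll": -1,"jaw": 36},
    {"travel": [0,1.5,0],"roll": -1,"jaw": 36},
  ],
)

```text
clock: 8.55
tool_pos: [0.5592, 0.1588, 0.2468]
orientation: [-179.9, 0.0, -95.8]
force: [2.5, 0.9, 0.7]
opening: 0.0361
gripper_force: 1.1
```

>>> apply_moves(
  targets=[
    {"travel": [0,1.5,0],"roll": -1,"jaw": 36},
  ],
)

```text
clock: 8.65
tool_pos: [0.5577, 0.159, 0.2468]
orientation: [-179.9, 0.0, -94.8]
force: [2.8, 1.5, 0.7]
opening: 0.0357
gripper_force: 1.1
```

>>> apply_moves(
  targets=[
    {"travel": [0,1.5,0],"roll": -1,"jaw": 36},
  ],
)

```text
clock: 8.75
tool_pos: [0.5562, 0.1591, 0.2467]
orientation: [-179.9, 0.0, -93.8]
force: [7.8, -0.8, -0.8]
opening: 0.0358
gripper_force: 4.2
```

Stop reached (7.8 N). One more small nudge, then back off, lift, turn and move to the bottle side of the long bat.

>>> apply_moves(
  targets=[
    {"travel": [0,1,0],"roll": 0,"jaw": 36},
    {"travel": [0,-4,0],"roll": 0,"jaw": 40},
    {"travel": [0,0,-20],"roll": 0,"jaw": 40},
    {"travel": [0,0,-30],"roll": 0,"jaw": 40},
    {"travel": [0,0,-30],"roll": 0,"jaw": 0},
    {"travel": [0,0,0],"roll": -8,"jaw": 0},
    {"travel": [0,0,0],"roll": -8,"jaw": 0},
    {"travel": [0,0,0],"roll": -8,"jaw": 0},
    {"travel": [0,0,0],"roll": -8,"jaw": 0},
    {"travel": [0,0,0],"roll": -8,"jaw": 0},
  ],
)

```text
clock: 9.75
tool_pos: [0.5581, 0.1582, 0.3259]
orientation: [179.9, 0.0, -53.6]
force: [-0.7, 0.5, -0.8]
opening: 0.0013
gripper_force: 0.0
```

>>> apply_moves(
  targets=[
    {"travel": [0,0,0],"roll": -8,"jaw": 0},
    {"travel": [0,0,0],"roll": -7.3,"jaw": 0},
    {"travel": [-29.4,-14.1,0],"roll": 0,"jaw": 0},
    {"travel": [-29.4,-14.1,0],"roll": 0,"jaw": 0},
    {"travel": [-29.4,-14.1,0],"roll": 0,"jaw": 0},
    {"travel": [-29.4,-14.1,0],"roll": 0,"jaw": 0},
    {"travel": [-29.4,-14.1,0],"roll": 0,"jaw": 0},
    {"travel": [-29.4,-14.1,0],"roll": 0,"jaw": 0},
    {"travel": [-29.4,-14.1,0],"roll": 0,"jaw": 0},
    {"travel": [-29.4,-14.1,0],"roll": 0,"jaw": 0},
  ],
)

```text
clock: 10.75
tool_pos: [0.4441, 0.3939, 0.326]
orientation: [179.9, 0.0, -38.6]
force: [0.3, 0.6, 0.8]
opening: 0.0
gripper_force: 0.0
```

```bash
python3 - <<'E'
from h import *
import cv2
from scipy.spatial.transform import Rotation as R
np.set_printoptions(precision=4,suppress=True)
o=ctrl.get_obs();print(o["tool_pos"],o["orientation"],o["joint_pos"],o["opening"],o["force"])
a=ctrl.snapshot("wrist");
T=np.eye(4);T[:3,:3]=R.from_euler("xyz",o["orientation"],degrees=True).as_matrix();T[:3,3]=o["tool_pos"];np.save("T2.npy",T)
cv2.imwrite("pics/w2.png",a[:,:,::-1])
cv2.imwrite("pics/s2.png",ctrl.snapshot("side")[:,:,::-1])
for p in [(.4846,.3603,.066),(.4630,.3779,.1245),(.447,.313,.066),o["tool_pos"]-[0,0,.022]]: print(proj("wrist",p,T))
E
```

```text
[0.4441 0.3939 0.326 ] [179.8821   0.0103 -38.5909] [ 60.4062  10.7032  -2.747   -0.0294 -76.6646  -8.9902] 1.7367044076998302e-05 [0.3386 0.5819 0.8155]
[323.5271 132.5491]
[323.41   159.8607]
[370.1502 132.4738]
[322.8598 243.4514]
```

View pics/w2.png

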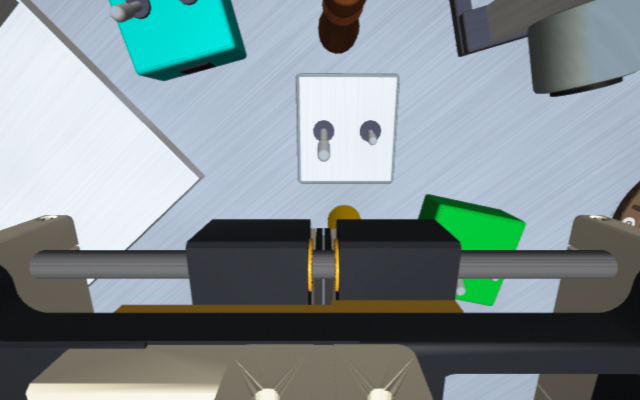

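View pics/s2.png

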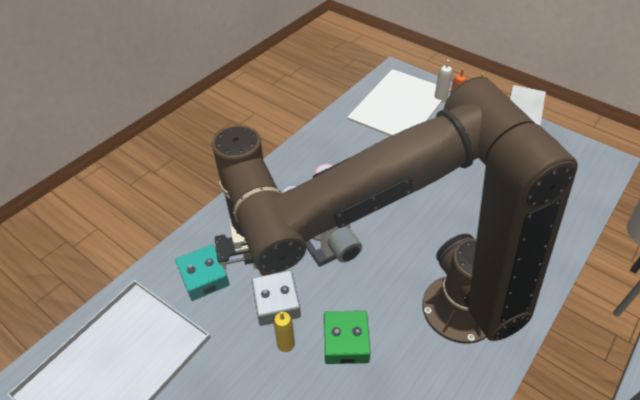

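The long bat's pivot (323,131) and tip (323,155) are where predicted. It lies straight ahead of the fingers and leans towards me; the short bat (371,132) is off to the side. Descending beside the bat's tip.

>>> apply_moves(
  targets=[
    {"travel": [-2,0,24],"roll": 0,"jaw": 0},
    {"travel": [0,0,24],"roll": 0,"jaw": 0},
    {"travel": [0,0,24],"roll": 0,"jaw": 0},
    {"travel": [0,0,24],"roll": 0,"jaw": 0},
    {"travel": [0,0,24],"roll": 0,"jaw": 0},
    {"travel": [0,0,24],"roll": 0,"jaw": 0},
    {"travel": [0,0,24],"roll": 0,"jaw": 0},
    {"travel": [0,0,14],"roll": 0,"jaw": 0},
    {"travel": [0,0,14],"roll": 0,"jaw": 0},
    {"travel": [0,0,0],"roll": 0,"jaw": 0},
  ],
)

```text
clock: 11.85
tool_pos: [0.4428, 0.3928, 0.1281]
orientation: [179.7, -0.0, -38.6]
force: [-0.4, 0.2, -0.1]
opening: 0.0005
gripper_force: 0.0
```

>>> apply_moves(
  targets=[
    {"travel": [6,0,0],"roll": 0,"jaw": 0},
    {"travel": [6,0,0],"roll": 0,"jaw": 0},
    {"travel": [6,0,0],"roll": 0,"jaw": 0},
    {"travel": [6,0,0],"roll": 0,"jaw": 0},
  ],
)

```text
clock: 12.25
tool_pos: [0.4628, 0.3799, 0.1317]
orientation: [-179.9, 0.1, -38.6]
force: [-5.1, 1.6, 3.4]
opening: 0.0006
gripper_force: 2.1
```

>>> apply_moves(
  targets=[
    {"travel": [6,0,0],"roll": 0,"jaw": 0},
    {"travel": [6,0,0],"roll": 0,"jaw": 0},
    {"travel": [6,0,0],"roll": 0,"jaw": 0},
    {"travel": [6,0,0],"roll": 0,"jaw": 0},
  ],
)

```text
clock: 12.65
tool_pos: [0.4819, 0.3643, 0.1303]
orientation: [-180.0, -0.0, -38.6]
force: [-0.0, -0.2, 0.8]
opening: 0.0004
gripper_force: 0.0
```

>>> apply_moves(
  targets=[
    {"travel": [5,0,0],"roll": 0,"jaw": 0},
    {"travel": [0,0,0],"roll": 0,"jaw": 0},
  ],
)

```text
clock: 12.85
tool_pos: [0.4858, 0.3611, 0.1302]
orientation: [180.0, -0.0, -38.6]
force: [-0.5, 0.5, -0.0]
opening: 0.0007
gripper_force: 0.0
```

The force is gone, so the bat has snapped over. Back off, lift clear and check.

>>> apply_moves(
  targets=[
    {"travel": [-12,0,0],"roll": 0,"jaw": 0},
    {"travel": [0,0,-30],"roll": 0,"jaw": 0},
    {"travel": [0,0,-40],"roll": 0,"jaw": 0},
    {"travel": [0,0,-45],"roll": 0,"jaw": 0},
    {"travel": [0,0,-45],"roll": 0,"jaw": 0},
    {"travel": [0,0,-40],"roll": 0,"jaw": 0},
    {"travel": [-30,-10,0],"roll": 0,"jaw": 0},
    {"travel": [-30,-10,0],"roll": 0,"jaw": 0},
    {"travel": [-20,-30,0],"roll": 0,"jaw": 0},
    {"travel": [0,0,0],"roll": 0,"jaw": 0},
  ],
)

```text
clock: 13.85
tool_pos: [0.4431, 0.4618, 0.3293]
orientation: [180.0, 0.0, -38.4]
force: [1.1, -0.6, -0.3]
opening: -0.0
gripper_force: 0.0
```

```bash
python3 - <<'E'
from h import *
import cv2
o=ctrl.get_obs();print(o["tool_pos"],o["force"])
a=ctrl.snapshot("scene")[170:310,225:465];b=ctrl.snapshot("wrist")[0:220,100:640];
a=cv2.resize(a,(600,350),interpolation=cv2.INTER_CUBIC);b=cv2.resize(b,(600,244))
cv2.imwrite("pics/e1.png",np.vstack([a,b])[:,:,::-1])
E
```

```text
[0.44309442 0.46182176 0.32929767] [ 1.14448115 -0.56780184 -0.33144743]
```

View pics/e1.png

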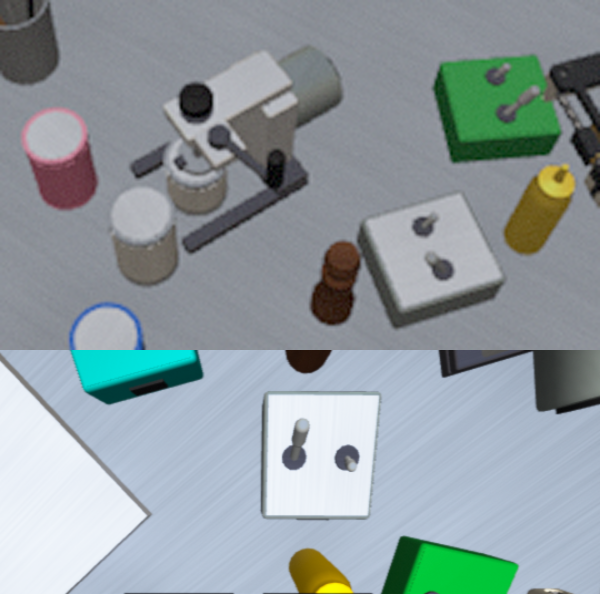

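The long bat is thrown towards the mill, the short bat is unchanged, the lever is over and the bystanders are in place. I'll check the lever angle by number, then hand in.

```bash
python3 - <<'E'
from h import *
g=onz("scene",(225+276/2.5,170+168/2.5),.234); k=onz("scene",(225+196/2.5,170+97/2.5),.228)
q=np.arctan2(g[1]-.0755,g[0]-.5492)+.427-.3
print(g,k,q)
if q>1.38: print(ctrl.close_job())
E
```

```text
[0.56197896 0.16058529 0.234     ] [0.53156913 0.03241889 0.228     ] 1.5487205438324931
the job is handed in; nothing more can be done
None
```

The job is handed in: the hold-down plate rests on the low can's lid (13 N at most), the clamp lever is over at its stop (about 1.5 rad), and the long bat was switched on last. The short bat and all bystanders stayed where they were, at about 14 s on the clock.

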